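Load the basket evenly and hang it on the sprung scale

TASK

With the basket standing on the counter, put the two identical straight-sided screw-lid jars into it upright, one in the middle of each half, so that it will balance. Then lift the basket by the black grip on its handle, hang the peak of the handle on the scale's sprung hook and lower it slowly until the spring carries it, without letting it drop. Leave it hanging free, level and still, and leave the other things on the counter where they are.

Things in the scene. Friction and masses are not known exactly. Their poses are not given: they have to be found in the camera images.
- jar_a_center (a point): centre (30 mm up) of one of the two identical clear jars with a white screw lid, straight-sided, 46 mm across, 60 mm tall overall, about 120 g; stands upright on the counter, z axis up
- jar_b_center (a point): centre of the other identical jar, same size
- basket: grey plastic basket, about 200 g, 130 mm (x) by 240 mm (y, its long way), walls 3 mm thick and 45 mm high, floor 3 mm thick, with a low divider (top at 29 mm) at y = 0 making two halves 124 by 115 mm inside. A rigid wire handle arches over the divider. Origin: centre of the underside, z up. Symmetrical: either end may lead onto the hook
- basket_grip (a point): centre of the upright black grip stem on top of the handle, 14 mm (basket x) by 22 mm (basket y) by 48 mm tall, 173 mm above the underside; the best grasp closes along the basket's x
- basket_peak (a point): underside of the handle's peak, which rests on the hook; 141 mm above the underside, 32 mm below basket_grip. The handle is 8 mm steel wire in the basket's x-z plane: up from the middles of the long sides to z = 95 mm, then sloping like a roof to the peak at x = 0. It is open along y: a hook arm lying along the basket's y passes under the peak
- half_a (a point): centre of the floor of the half at the basket's +y (60 mm from the middle)
- half_b (a point): centre of the floor of the half at the basket's -y
- hook_seat (a point): top of the bar (8 mm wire) at the hook's lowest point, where the peak comes to rest; dips with the hook; 239 mm up when unloaded. Axes of the hook, z up: free tip toward -x; arm toward +x, its top 12 mm above the seat, to the scale's column (46 mm square, 372 mm high) 170 mm away. The handle comes in over the tip, moving along +x, basket's y along this x, then is lowered
- hook_tip (a point): top of the hook's upturned free tip, 24 mm out (-x) from the seat and 24 mm above it
- hook (a joint): how far the hook has dipped, m; 0 unloaded, stop at 0.060. Spring of 150 N/m with 0.5 N of preload and light damping: the loaded basket (0.36 to 0.51 kg) rests 20 to 30 mm down and bobs for about a second if let go early; if let go before the spring carries most of the weight, it drops fast
- bottle_center (a point): bystander: centre of a narrow clear bottle with a black cap, 36 mm across, 115 mm tall; leave alone
- fan_mid (a point): bystander: middle of a flat fan of clear sample sticks on a ring, about 140 mm long, 6 mm high; leave alone
- tip_case: bystander: flat clear case 75 by 120 by 25 mm; origin under its centre; leave alone
- file_block: bystander: grey block 95 by 26 by 26 mm; origin under its centre; leave alone
- pot: bystander: wide white pot with a black lid, 68 mm across, 45 mm tall; origin under its centre; leave alone
Mind the look-alikes: they are no part of the job. Leave any purple look-alike of the part that bears jar_b_center alone. What is shaped like the part that bears jar_a_center but orange is not meant.

How it is judged:
On the way, in this order (a step that is already met when the one before it is completed fails the run):
1. both jars stand in the basket, one in each half, let go, with the basket still standing on the counter (x of jar_a_center in the frame of basket between -0.06 and 0.06 m and z of jar_a_center in the frame of basket between 0.02 and 0.045 m and angle between each of jar_a_center, jar_b_center's own z axis and vertical below 0.22 rad and x of jar_b_center in the frame of basket between -0.06 and 0.06 m and z of jar_b_center in the frame of basket between 0.02 and 0.045 m and ((y of jar_a_center in the frame of basket between 0.024 and 0.1 m and y of jar_b_center in the frame of basket between -0.1 and -0.024 m) or (y of jar_b_center in the frame of basket between 0.024 and 0.1 m and y of jar_a_center in the frame of basket between -0.1 and -0.024 m)) and height (world z) of basket below 0.01 m and angle between basket's own z axis and vertical below 0.1 rad and contact force between the fingers and jar_a below 0.3 N and contact force between the fingers and jar_b below 0.3 N), for 0.2 s.
2. the handle's peak lies in the hook and the hook has dipped under the basket (value of joint hook above 0.01 m and distance between basket_peak and hook_seat below 0.015 m and height (world z) of basket above 0.03 m), for 0.2 s.
At the end, for the whole second after the job is handed in: Basket hangs from the hook alone: peak within 12 mm of the seat, hook dipped 15-45 mm and still (20 mm/s), off the counter, within 7 degrees of level, under 40 mm/s and 0.4 rad/s; jars on its floor within 12 degrees of upright, one per half, centres 24 mm or more from the divider; all released (x of jar_a_center in the frame of basket between -0.06 and 0.06 m and z of jar_a_center in the frame of basket between 0.02 and 0.045 m and angle between each of jar_a_center, jar_b_center's own z axis and vertical below 0.22 rad and x of jar_b_center in the frame of basket between -0.06 and 0.06 m and z of jar_b_center in the frame of basket between 0.02 and 0.045 m and ((y of jar_a_center in the frame of basket between 0.024 and 0.1 m and y of jar_b_center in the frame of basket between -0.1 and -0.024 m) or (y of jar_b_center in the frame of basket between 0.024 and 0.1 m and y of jar_a_center in the frame of basket between -0.1 and -0.024 m)) and value of joint hook between 0.015 and 0.045 m and velocity of joint hook between -0.02 and 0.02 m/s and distance between basket_peak and hook_seat below 0.012 m and height (world z) of basket above 0.03 m and angle between basket's own z axis and vertical below 0.12 rad and linear speed of basket below 0.04 m/s and angular speed of basket below 0.4 rad/s and contact force between the fingers and basket below 0.3 N and contact force between the fingers and jar_a below 0.3 N and contact force between the fingers and jar_b below 0.3 N); the robot touches nothing.
It fails at once if the hook is jerked down by a dropped basket (faster than 0.28 m/s) (velocity of joint hook above 0.28 m/s).
It fails at once if another thing on the counter (bottle, sample fan, flat case, grey block or wide pot) is shifted by more than 40 mm (distance of any of bottle_center, fan_mid, tip_case, file_block, pot from where it was at the start of the episode above 0.04 m).
It also fails if it takes over 64 s, if anything falls off the work surface, if the arm or the gripper's body presses on something with over 40 N, if the wrist force passes 120 N, or if a joint passes its speed limit or range.

ROBOT

A 6-joint arm with a two-finger parallel gripper is mounted at the origin on the work surface. World frame = base frame: x ahead of the robot, y to its left, z up, the work surface at z = 0. Lengths are in m, angles in rad, forces in N, time in s.
With the tool pointing down it reaches from about 0.25 to 0.775 m from the base axis. Payload 4 kg.
Tool frame: the origin (TCP) lies at the centre of the arm's flange, where the gripper is bolted on; the fingertips stand 199 mm ahead of it and the grasp point (between the pads) lies 180 mm ahead of it (robot.tcp_to_tips is the distance from the TCP to the fingertips, in m); z points along the fingers, y is the line along which they close (so a half turn about z gives the same grasp; the last joint's range is limited). The gripper opens to 94 mm and grips with 3 to 60 N. Pads are 16 mm wide; open, the fingers measure 119 mm over their backs; the gripper's body (75 mm by 177 mm) begins 78 mm behind the grasp point.
Start: joints at [-1.224, 0.087, 1.371, -0, 1.684, -0.103], TCP at [0.239, -0.495, 0.405] pointing down, gripper open.
Joint ranges: [-3.1, 3.1], [-0.76, 2.03], [0.27, 2.55], [-1.08, 4.22], [0.17, 2.65], [-2.57, 2.57]. Speed limits (rad/s): [2.79, 2.79, 3.14, 3.14, 3.14, 3.14].

INTERFACE

Orientations are given as [roll, pitch, yaw] about the fixed x, y, z axes, in that order (R = Rz(yaw) Ry(pitch) Rx(roll)).
In Python, from bench import telemetry, snapshot, ticket, robot gives the robot as it stands.
- The arm moves only by the tool apply_moves, never from a script. Its argument "moves" is a list that holds one entry, the list of rows, each a list of 5 numbers: the shift along the tool's x, y, z in units of 50 mm (1.0 is 50 mm), then the turn about the tool's z in units of 10 degrees (1.0 is 10 degrees), then the closure, from 0 (fully open) to 1 (shut). A call has 1 to 10 rows; each row is the pose to reach, as a shift and turn from the pose commanded when the call began, along the tool's axes at that moment; what a row does not reach only later rows make up. A row lasts 1/8 s, in which the tool goes at most 62.5 mm and 10.7 degrees, less where a joint would pass 70% of its speed; a pose out of reach is approached as far as the arm can. A call with a gripper value outside its range is refused whole. The fingers move at their own pace and stop on an object; the grip force is fixed at half the most. Time passes only in rows, so rows that repeat a pose let the fingers close. It gives the time, the measured TCP pose, the force, the opening and the grip force at its end, in the units of the state.
- telemetry.get_obs(): the state, without advancing time (a new reading comes with each control period).
- snapshot(name): name is "scene" or "top"; returns a dict with "image" (400x640x3 uint8, red, green, blue), "fovy" (degrees; the focal length in pixels is half the picture's height over the tangent of half this angle, whatever the lens; pixels are square), "cx", "cy" (the principal point, pixels), "D" ([k1, k2, p1, p2, k3] as OpenCV has them; the pictures are not rectified), "R" (3x3) and "t" (3): a world point X has camera coordinates R X + t. Camera axes: x right, y down, z forward; pixel columns grow to the right and rows downward; lengths in m; the calibration is good to about 2 mm. A picture is of the moment at which its call begins. There is no depth.
- ticket.close_job(): hands the job in; it is judged then, once.
The state is a dict: "time": time; "joint_positions": joint angles; "qvel": joint speeds; "joint_torque": joint torques, N m; "tool_pos": TCP position; "ee_rot": TCP orientation; "wrist_force": force on the tool from outside, world axes, zero at the start; "wrist_torque": the same for the moment, N m; "width": finger opening in m; "finger_force": force on a finger pad.
Only numpy, scipy, OpenCV 4.12 (cv2) and the standard library are available. Lean on these libraries where they do the work, as an engineer would, in place of code of your own. Each camera call takes 0.05 s, during which the arm holds its last target. There are 200 camera calls.

## Working session

There is one attempt and no reset: what is moved stays moved. The work goes in short steps, Python scripts to look and compute and a tool call to move; the robot and the scene stay as the last step left them, time stands still between calls to the robot, and variables do not carry over. Pictures are saved under pics/ and viewed, at most 10 in all, crops included, and the job is handed in when it is done.

Besides the shell and the picture viewer there is one more tool, called as name(argument=value, ...), one argument or row to a line, values as JSON. apply_moves: Moves the arm, as the interface text tells. Its arguments: {"type":"object","properties":{"moves":{"type":"array","items":{"type":"array","items":{"type":"array","items":{"type":"number"}}}}},"required":["moves"]}

```bash
mkdir -p pics; ls; cat > h.py <<'E'
import numpy as np,cv2,pickle
from bench import telemetry,snapshot,ticket,robot
def snap(n,f):
    s=snapshot(n); cv2.imwrite(f'pics/{f}.png',s['image'][:,:,::-1]); pickle.dump(s,open(f'pics/{f}.pkl','wb')); return s
def load(f): return pickle.load(open(f'pics/{f}.pkl','rb'))
def K(s):
    f=200/np.tan(np.radians(s['fovy'])/2); return np.array([[f,0,s['cx']],[0,f,s['cy']],[0,0,1.]])
def ray(s,p):
    u=cv2.undistortPoints(np.array([[p]],float),K(s),np.array(s['D'],float))[0,0]
    R=np.array(s['R']);t=np.array(s['t']); return -R.T@t, R.T@np.array([u[0],u[1],1])
def atz(s,p,z):
    c,d=ray(s,p); return c+d*(z-c[2])/d[2]
def proj(s,X):
    R=np.array(s['R'],float); return cv2.projectPoints(np.array(X,float).reshape(-1,3),cv2.Rodrigues(R)[0],np.array(s['t'],float),K(s),np.array(s['D'],float))[0][:,0]
def crop(f,x0,y0,x1,y1,k,out):
    im=cv2.imread(f'pics/{f}.png')[y0:y1,x0:x1]; cv2.imwrite(f'pics/{out}.png',cv2.resize(im,None,fx=k,fy=k,interpolation=cv2.INTER_CUBIC))
E
python3 - <<'E'
from h import *
import cv2
a=snap('scene','s0');b=snap('top','t0')
for s in(a,b): print(s['fovy'],s['cx'],s['cy'],s['D'],-np.array(s['R']).T@np.array(s['t']))
print(telemetry.get_obs())
E
```

```text
pics
45.19523975115451 323.88874644412016 201.17421494081464 [0.03534351 0.         0.         0.         0.        ] [1.63739428 0.26594324 1.07474859]
45.48277925288294 315.22580658415046 194.02819808690623 [-0.0212975  0.         0.         0.         0.       ] [0.35661283 0.06971401 1.4268182 ]
{'time': 0.1, 'joint_positions': array([-1.22407797e+00,  8.78790395e-02,  1.37204473e+00, -2.00098201e-05,
        1.68359056e+00, -1.03107692e-01]), 'qvel': array([-0.00114417,  0.00111366, -0.00351089,  0.00091339, -0.0012191 ,
        0.00116692]), 'joint_torque': array([ 2.45481890e-03, -3.41252017e+01, -3.03302085e+01,  7.20873917e-02,
        3.03960289e-02, -8.74652005e-05]), 'tool_pos': array([ 0.23910323, -0.49520698,  0.40365159]), 'ee_rot': array([-3.13967914e+00, -1.78006785e-04,  4.49823642e-01]), 'wrist_force': array([-0.27251054,  0.40957762,  0.42869355]), 'wrist_torque': array([-0.05915636,  0.00819476, -0.03143001]), 'finger_force': 0.0, 'width': 0.09371218075076276}
```

View pics/s0.png

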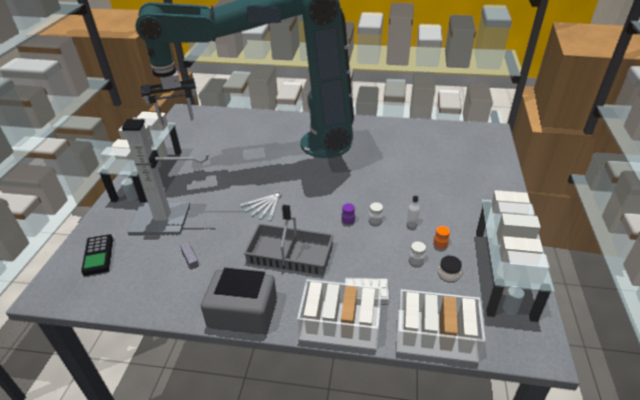

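View pics/t0.png

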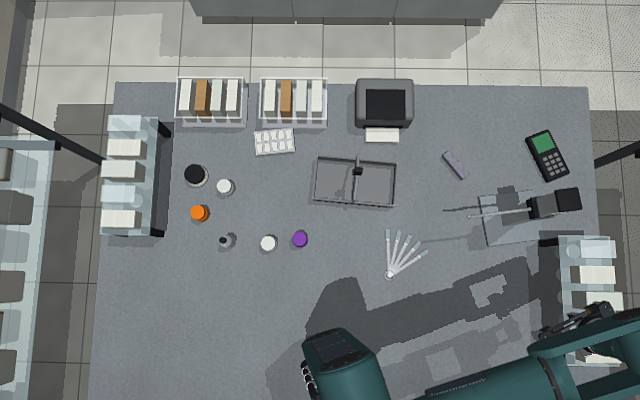

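Top view: the white-lidded jars are at about (225,187) and (268,243). The look-alikes are purple (300,239) and orange (200,213), plus the wide black-lid pot (195,175) and the bottle (226,240). The two white-lidded clear jars fit the description. The basket is at (355,181), with the hook tip near (470,217). I'll confirm in enlarged crops.

```bash
python3 - <<'E'
from h import *
def big(f,x0,y0,x1,y1,k):
    im=cv2.imread(f'pics/{f}.png')[y0:y1,x0:x1]; im=cv2.resize(im,None,fx=k,fy=k,interpolation=cv2.INTER_CUBIC)
    for x in range(-(-x0//10)*10,x1,10): cv2.putText(im,str(x),((x-x0)*k,8),0,.28,(0,0,255),1); cv2.line(im,((x-x0)*k,10),((x-x0)*k,16),(0,0,255),1)
    for y in range(-(-y0//10)*10,y1,10): cv2.putText(im,str(y),(0,(y-y0)*k+3),0,.28,(0,0,255),1); cv2.line(im,(20,(y-y0)*k),(26,(y-y0)*k),(0,0,255),1)
    return im
a=big('t0',180,150,405,255,3.0.__int__()); 
b=big('t0',430,180,600,250,4)
w=800;out=np.zeros((600,800,3),np.uint8)
out[:a.shape[0],:a.shape[1]]=a; out[315:315+280,:680]=b; cv2.imwrite('pics/c1.png',out)
a=big('s0',230,185,470,285,3); b=big('s0',120,115,250,215,3)
out[:]=0; out[:300,:720]=a; out[300:600,:390]=b; cv2.imwrite('pics/c2.png',out)
E
```

```text
(no output)
```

View pics/c1.png

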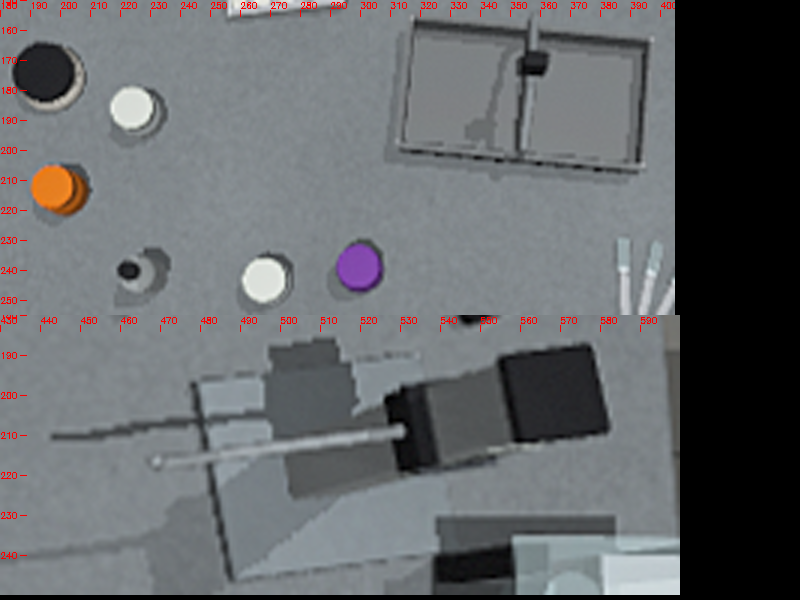

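View pics/c2.png

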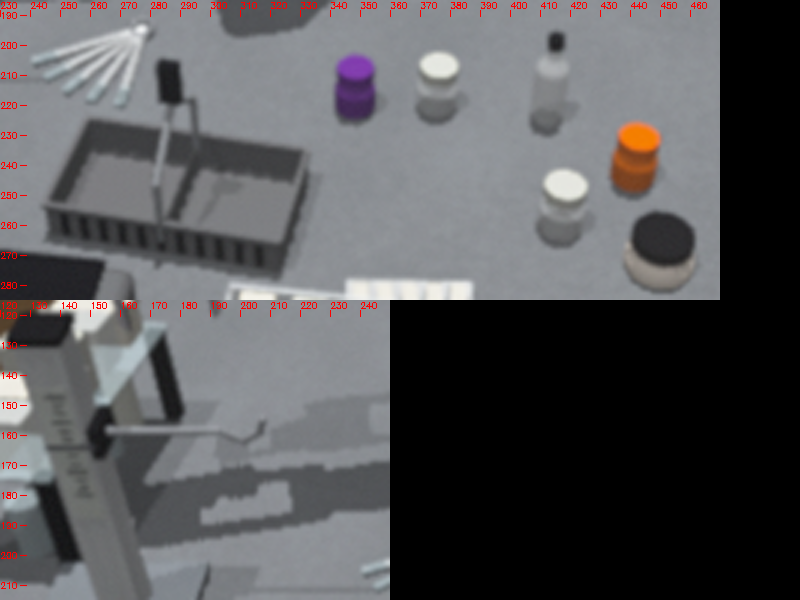

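Crops confirm that only two jars are clear with white lids: top (224,186) and (268,243). Orange (198,212), purple (300,239) and the wide pot are not meant. Next I measure.

```bash
python3 - <<'E'
from h import *
t=load('t0');s=load('s0')
def tri(p,q):
    (c1,d1),(c2,d2)=ray(t,p),ray(s,q); A=np.stack([d1,-d2],1); k=np.linalg.lstsq(A,c2-c1,rcond=None)[0]
    a,b=c1+d1*k[0],c2+d2*k[1]; return (a+b)/2,np.linalg.norm(a-b)
def blob(im,x,y,r=14):
    w=im['image'][y-r:y+r,x-r:x+r].astype(int); m=(w.min(2)>195)
    n,l,st,c=cv2.connectedComponentsWithStats(m.astype(np.uint8)); i=1+np.argmax(st[1:,4]); return c[i]+[x-r,y-r],st[i]
for n,p,q in(('jar1',(224,186),(418,246)),('jar2',(268,243),(376,207))):
    b,st=blob(t,*p); b2,st2=blob(s,*q); print(n,b,st,atz(t,b,.06),atz(s,b2,.058),tri(b,b2))
C=[(318.3,155.7),(396.7,163.3),(394,207.3),(313.3,200.7)]
P=np.array([atz(t,c,.045) for c in C]); print(P, P.mean(0),[np.linalg.norm(P[i]-P[i-1]) for i in range(4)])
v=(P[1]+P[2]-P[0]-P[3]); print('basket long axis deg',np.degrees(np.arctan2(v[1],v[0])))
m=v=P.mean(0)
print('grip', tri((358.6,171),(286.5,206)))
print('tip',tri((468.8,216.5),(207.7,155.3)), atz(t,(468.8,216.5),.263),atz(s,(207.7,155.3),.263))
a=atz(t,(472,216),.251);b=atz(t,(530,208.9),.251);print('arm',a,b,np.degrees(np.arctan2(*(b-a)[1::-1])))
print('seat',atz(s,(201.7,162),.239))
print('col base', [atz(s,p,0) for p in((157,218),)])
E
```

```text
jar1 [223.35294118 185.38970588] [  7   8  14  12 136] [0.60454174 0.36759899 0.06      ] [0.60374663 0.36948763 0.058     ] (array([0.60472482, 0.36865133, 0.05874175]), np.float64(0.0015275943086102885))
jar2 [267.51677852 242.90604027] [  7   8  14  14 149] [0.43907647 0.23241445 0.06      ] [0.43796178 0.23448131 0.058     ] (array([0.43904424, 0.23354366, 0.05871126]), np.float64(0.0019519219786172173))
[[ 0.70105422  0.09154722  0.045     ]
 [ 0.68104014 -0.14093451  0.045     ]
 [ 0.54945632 -0.13170473  0.045     ]
 [ 0.56543587  0.10395986  0.045     ]] [ 0.62424664 -0.01928304  0.045     ] [np.float64(0.13618519995814607), np.float64(0.23334163266107125), np.float64(0.13190712510377312), np.float64(0.2362057312479111)]
basket long axis deg -94.39656131807313
grip (array([ 0.62463117, -0.01597553,  0.188471  ]), np.float64(0.004393390464988013))
tip (array([ 0.49928389, -0.28200252,  0.25534092]), np.float64(0.005278660434316416)) [ 0.49903199 -0.28237308  0.263     ] [ 0.5104561  -0.27392715  0.263     ]
arm [ 0.50186037 -0.29394102  0.251     ] [ 0.52165872 -0.43811452  0.251     ] -82.1808695607784
seat [ 0.51392494 -0.29598426  0.239     ]
col base [array([ 0.52663237, -0.49366321,  0.        ])]
```

```bash
python3 - <<'E'
from h import *
from scipy.optimize import least_squares
t=load('t0');s=load('s0')
tc=np.array([(318.3,155.7),(396.7,163.3),(394,207.3),(313.3,200.7)]); sc=np.array([(324.7,266),(246,252.7),(259,225.3),(332.7,235.7)])
def bk(p,X):
    c,d=np.cos(p[2]),np.sin(p[2]); X=np.array(X,float); return np.c_[p[0]+c*X[:,0]-d*X[:,1],p[1]+d*X[:,0]+c*X[:,1],X[:,2]]
cor=[(.065,.12,.045),(.065,-.12,.045),(-.065,-.12,.045),(-.065,.12,.045)]
f=lambda p:np.r_[(proj(t,bk(p,cor))-tc).ravel(),(proj(s,bk(p,cor))-sc).ravel()]
r=least_squares(f,[.624,-.019,-.077],loss='soft_l1');print('basket',r.x,np.degrees(r.x[2]),f(r.x).round(1));B=r.x
H=[(-.024,0,.263-.003),(0,0,.239-.004),(.022,0,.247),(.145,0,.247)]
def g(p):
    a=proj(t,bk(p,H));b=proj(s,bk(p,H))
    L=lambda q,l0,l1:np.cross(l1-l0,q-l0)/np.linalg.norm(l1-l0)
    return np.r_[a[0]-(469.3,216.4),b[0]-(207.5,156),b[1]-(201.7,162),L(np.array([500,212.6]),a[2],a[3]),L(np.array([525,209.5]),a[2],a[3]),L(np.array([180,158.5]),b[2],b[3])]
r=least_squares(g,[.505,-.30,-1.43],loss='soft_l1');print('hook',r.x,np.degrees(r.x[2]),g(r.x).round(1));Hk=r.x
np.save('fit.npy',[B,Hk])
out=np.zeros((600,800,3),np.uint8)
def ov(f,sn,x0,y0,w,h,k,segs):
    im=cv2.resize(cv2.imread(f'pics/{f}.png')[y0:y0+h,x0:x0+w],None,fx=k,fy=k,interpolation=cv2.INTER_CUBIC)
    for p,pts,col in segs:
        q=(proj(sn,bk(p,pts))+.5-[x0,y0])*k
        cv2.polylines(im,[q.astype(int)],False,col,1)
    return im
rim=cor+cor[:1]; hd=[(.065,0,.045),(.061,0,.095),(0,0,.145),(-.061,0,.095),(-.065,0,.045)]
gr=[(-.007,-.011,.197),(-.007,.011,.197),(.007,.011,.197),(.007,-.011,.197),(-.007,-.011,.197)]
bs=[(B,rim,(0,255,0)),(B,hd,(0,255,255)),(B,gr,(0,0,255))]
hs=[(Hk,H,(0,255,0)),(Hk,[(.147,-.023,.372),(.147,.023,.372),(.193,.023,.372),(.193,-.023,.372),(.147,-.023,.372)],(0,0,255))]
out[:300,:400]=ov('t0',t,305,140,100,75,4,bs); out[:300,400:]=ov('s0',s,238,195,100,75,4,bs)
out[300:,:480]=ov('t0',t,462,170,120,75,4,hs); out[300:,480:]=ov('s0',s,140,118,80,75,4,hs)
cv2.imwrite('pics/c3.png',out)
E
```

```text
basket [ 0.62664821 -0.01522311 -0.07658663] -4.388090900081272 [-2.7  0.1 -0.4 -0.4 -0.6 -1.1 -1.8 -1.9 -2.  -2.  -1.7 -1.1 -0.4 -2.6
 -0.4 -2.2]
hook [ 0.50393952 -0.30342485 -1.43600217] -82.27686352829572 [-2.  -0.5 -0.4 -1.8 -1.  -1.   0.2  0.1 -0.6]<stdin>:13: DeprecationWarning: Arrays of 2-dimensional vectors are deprecated. Use arrays of 3-dimensional vectors instead. (deprecated in NumPy 2.0)
```

View pics/c3.png

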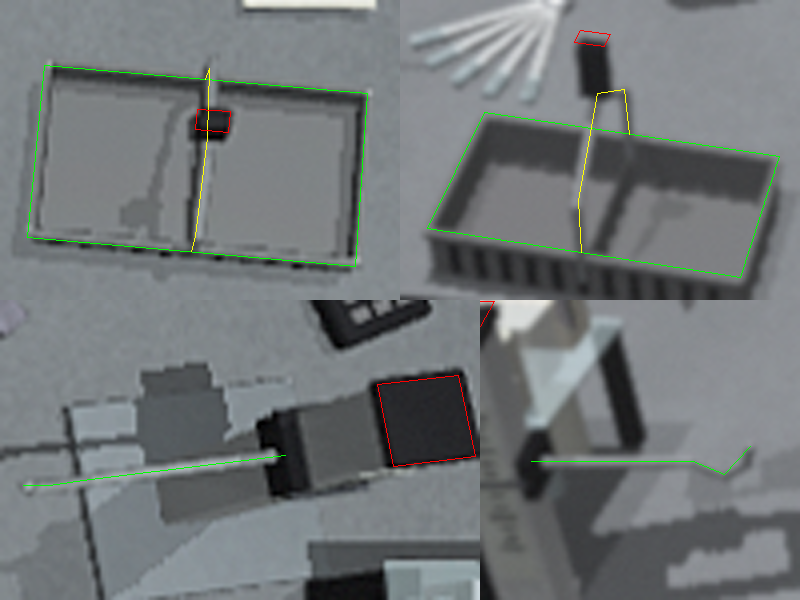

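Overlay: the basket rim, handle and grip, plus the hook arm and column, agree with the model to about 1–2 px (roughly 3 mm). That is enough to start, and I'll check again before hooking.

```bash
cat > plan.py <<'E'
import sys,numpy as np
# plan.py x y z yawdeg(commanded TCP) then targets "x,y,z,yaw" -> units ; z = grasp point height
def P(a): return np.array([float(v) for v in a.split(',')])
c=P(sys.argv[1]); y=np.radians(c[3])
for t in map(P,sys.argv[2:]):
    d=t-c; co,si=np.cos(y),np.sin(y)
    print(np.round([ (co*d[0]+si*d[1])/.05,(si*d[0]-co*d[1])/.05,-d[2]/.05,-d[3]/10],2))
E
python3 plan.py .239,-.495,.225,25.77 .439,.2335,.225,85.6 .439,.2335,.035,85.6
```

```text
[  9.94 -11.38  -0.    -5.98]
[  9.94 -11.38   3.8   -5.98]
```

apply_moves(
  moves=[
    [[1,-1.1,0,-0.9,0],[2,-2.2,0,-1.8,0],[3,-3.3,0,-2.7,0],[4,-4.4,0,-3.6,0],[4.9,-5.5,0,-4.5,0],[5.8,-6.6,0,-5.4,0],[6.6,-7.7,0,-5.98,0],[7.5,-8.8,0,-5.98,0],[8.4,-9.8,0,-5.98,0],[8.4,-9.8,0,-5.98,0]],
  ],
)

```text
time: 1.35
tool_pos: [0.3989, 0.1108, 0.4045]
ee_rot: [3.141, 0.0, 1.494]
wrist_force: [1.0, -0.9, 0.4]
width: 0.0938
finger_force: 0.0
```

```bash
python3 -c "
from h import *
o=telemetry.get_obs();print(o['time'],o['tool_pos'],np.degrees(o['ee_rot']))
c,s=np.cos(np.radians(25.77)),np.sin(np.radians(25.77));a,b=8.4*.05,-9.8*.05
print('cmd',.239+c*a+s*b,-.495+s*a-c*b)"
```

```text
1.35 [0.39893907 0.11077933 0.40448852] [1.79967309e+02 2.25252058e-02 8.55899530e+01]
cmd 0.40419732384426355 0.1288668481292251
```

```bash
python3 plan.py .4042,.1289,.225,85.6 .439,.2335,.225,85.6 .439,.2335,.037,85.6
```

```text
[ 2.14  0.53 -0.   -0.  ]
[ 2.14  0.53  3.76 -0.  ]
```

apply_moves(
  moves=[
    [[1.0,0.25,0,0,0],[2.14,0.53,0,0,0],[2.14,0.53,0,0,0],[2.14,0.53,1,0,0.1],[2.14,0.53,2,0,0.2],[2.14,0.53,2.8,0,0.2],[2.14,0.53,3.4,0,0.2],[2.14,0.53,3.76,0,0.2],[2.14,0.53,3.76,0,0.2],[2.14,0.53,3.76,0,0.2]],
  ],
)

```text
time: 2.6
tool_pos: [0.4342, 0.2127, 0.2176]
ee_rot: [3.14, -0.0, 1.493]
wrist_force: [-0.8, -0.1, 0.5]
width: 0.0754
finger_force: 0.0
```

apply_moves(
  moves=[
    [[0,0,0,0,0.4],[0,0,0,0,0.6],[0,0,0,0,0.8],[0,0,0,0,0.8],[0,0,0,0,0.8]],
  ],
)

```text
time: 3.22
tool_pos: [0.4342, 0.2133, 0.217]
ee_rot: [3.14, -0.0, 1.494]
wrist_force: [1.9, -0.1, 0.5]
width: 0.0334
finger_force: 25.0
```

```bash
python3 plan.py .439,.2335,.037,85.6 .439,.2335,.287,85.6 .621,-.0765,.287,85.6 .621,-.0765,.043,85.6
```

```text
[ 0.  0. -5. -0.]
[-5.9  4.1 -5.  -0. ]
[-5.9   4.1  -0.12 -0.  ]
```

The grasp was 20 mm short in y because the earlier call's last target had been clamped. I'll open, lift and measure again.

apply_moves(
  moves=[
    [[0,0,0,0,0.4],[0,0,0,0,0],[0,0,0,0,0],[0,0,-1,0,0],[0,0,-2,0,0],[-1,0,-3,0,0],[-2,0,-3.5,0,0],[-2,0,-3.5,0,0]],
  ],
)

```text
time: 4.22
tool_pos: [0.4264, 0.1113, 0.395]
ee_rot: [3.135, -0.001, 1.489]
wrist_force: [0.6, 0.8, 0.1]
width: 0.0942
finger_force: 0.0
```

```bash
python3 - <<'E'
from h import *
t=snap('top','t1');s=snap('scene','s1')
a=cv2.imread('pics/t1.png')[150:270,180:340];b=cv2.imread('pics/s1.png')[180:280,330:490]
cv2.imwrite('pics/c4.png',np.vstack([cv2.resize(a,None,fx=2.5,fy=2.5,interpolation=2),cv2.resize(b,None,fx=2.5,fy=2.5,interpolation=2)]))
def blob(im,x,y,r=16):
    w=im['image'][y-r:y+r,x-r:x+r].astype(int); m=(w.min(2)>195)
    n,l,st,c=cv2.connectedComponentsWithStats(m.astype(np.uint8)); i=1+np.argmax(st[1:,4]) if n>1 else 0; return c[i]+[x-r,y-r],st[i]
for p in((224,186),(266,243)):
    b,st=blob(t,*p);print(b,st,atz(t,b,.06))
for p in((418,246),(376,207)):
    b,st=blob(s,*p);print(b,st,atz(s,b,.058))
print(telemetry.get_obs()['tool_pos'])
E
```

```text
[223.35294118 185.38970588] [  9  10  14  12 136] [0.60454174 0.36759899 0.06      ]
[264.85106383 244.55319149] [11 11  9 14 94] [0.43425052 0.2399003  0.06      ]
[418. 246.] [10 12 13  9 97] [0.60374663 0.36948763 0.058     ]
[376.65714286 205.65714286] [11 11 12  8 70] [0.43573618 0.23655484 0.058     ]
[0.42608174 0.11330139 0.39160709]
```

View pics/c4.png

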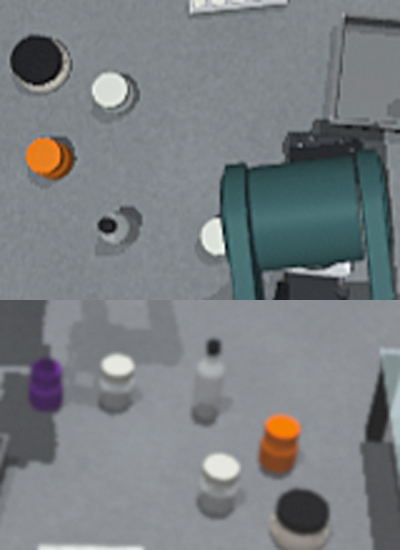

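The jar is still upright at about (0.4365, 0.236), moved about 2 mm: top crop lid at (212,237), scene crop (117,367). I'll redo the approach with settling rows.

```bash
python3 plan.py .4265,.1136,.392,85.5 .4365,.236,.392,85.6 .4365,.236,.217,85.6
```

```text
[ 2.46  0.01 -0.   -0.01]
[ 2.46  0.01  3.5  -0.01]
```

apply_moves(
  moves=[
    [[1,0,0,0,0],[2,0,0,0,0],[2.46,0,0,0,0],[2.46,0,0.3,0,0],[2.46,0,1.3,0,0],[2.46,0,2.2,0,0],[2.46,0,3,0,0],[2.46,0,3.5,0,0],[2.46,0,3.5,0,0],[2.46,0,3.5,0,0]],
  ],
)

```text
time: 5.58
tool_pos: [0.4357, 0.236, 0.2168]
ee_rot: [3.141, 0.0, 1.493]
wrist_force: [0.1, -0.3, 0.2]
width: 0.0937
finger_force: 0.0
```

apply_moves(
  moves=[
    [[0,0,0,0,0.3],[0,0,0,0,0.4],[0,0,0,0,0.5],[0,0,0,0,0.7],[0,0,0,0,0.7],[0,0,0,0,0.7],[0,0,0,0,0.7]],
  ],
)

```text
time: 6.45
tool_pos: [0.4357, 0.2362, 0.2167]
ee_rot: [3.141, 0.0, 1.493]
wrist_force: [-0.7, -0.2, 0.9]
width: 0.0449
finger_force: 30.0
```

apply_moves(
  moves=[
    [[0,0,-1,0,0.7],[0,0,-2,0,0.7],[0,0,-3,0,0.7],[0,0,-4,0,0.7],[-0.7,0.5,-4.6,0,0.7],[-1.5,1.0,-4.6,0,0.7],[-2.3,1.5,-4.6,0,0.7],[-3,2,-4.6,0,0.7],[-3,2,-4.6,0,0.7],[-3,2,-4.6,0,0.7]],
  ],
)

```text
time: 7.7
tool_pos: [0.5237, 0.0791, 0.4461]
ee_rot: [-3.14, -0.0, 1.493]
wrist_force: [0.2, 0.1, -1.6]
width: 0.0451
finger_force: 30.0
```

apply_moves(
  moves=[
    [[-0.8,0.6,0,0,0.7],[-1.6,1.2,0,0,0.7],[-2.3,1.75,0,0,0.7],[-2.95,2.17,0,0,0.7],[-2.95,2.17,0,0,0.7],[-2.95,2.17,0,0,0.7],[-2.95,2.17,0,0,0.7]],
  ],
)

```text
time: 8.57
tool_pos: [0.6201, -0.0748, 0.4472]
ee_rot: [3.141, -0.0, 1.496]
wrist_force: [-0.3, -0.3, -1.6]
width: 0.0452
finger_force: 30.0
```

apply_moves(
  moves=[
    [[-0.03,0,1,0,0.7],[-0.03,0,2,0,0.7],[-0.03,0,3,0,0.7],[-0.03,0,3.7,0,0.7],[-0.03,0,4.2,0,0.7],[-0.03,0,4.5,0,0.7],[-0.03,0,4.52,0,0.7],[-0.03,0,4.52,0,0.7]],
  ],
)

```text
time: 9.57
tool_pos: [0.6209, -0.0779, 0.2221]
ee_rot: [3.139, 0.0, 1.494]
wrist_force: [-0.7, -0.4, -0.4]
width: 0.0451
finger_force: 30.0
```

apply_moves(
  moves=[
    [[0,0,0,0,0.4],[0,0,0,0,0.25],[0,0,0,0,0.25],[0,0,-1,0,0.25],[0,0,-2,0,0.25],[0,0,-3,0,0.2],[0,0,-4,0,0],[0,0,-4.3,0,0],[0,0,-4.3,0,0]],
  ],
)

```text
time: 10.7
tool_pos: [0.6205, -0.0781, 0.4361]
ee_rot: [3.14, 0.0, 1.493]
wrist_force: [-0.3, 0.1, 0.4]
width: 0.0933
finger_force: 0.0
```

```bash
python3 - <<'E'
from h import *
s=snap('scene','s2')
im=cv2.imread('pics/s2.png')[190:290,235:345];cv2.imwrite('pics/c5.png',cv2.resize(im,None,fx=5,fy=5,interpolation=2))
print(telemetry.get_obs()['tool_pos'])
E
python3 plan.py .620,-.0765,.437,85.6 .6045,.3685,.437,85.6
```

```text
[ 0.62044566 -0.0780425   0.4340202 ]
[ 8.85 -0.99 -0.   -0.  ]
```

View pics/c5.png

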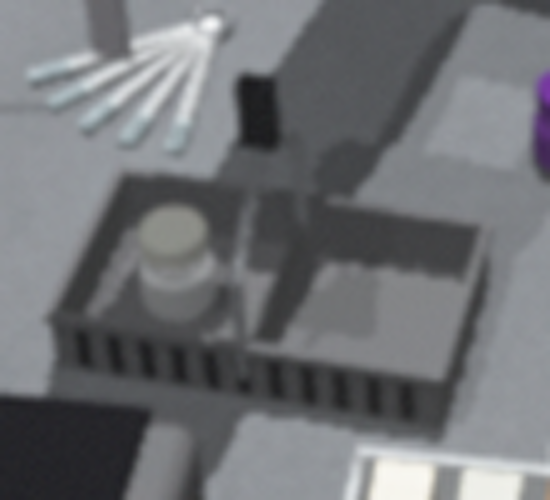

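The jar stands upright in the −y half, crop (178,265). Next is the second jar.

apply_moves(
  moves=[
    [[1,-0.1,0,0,0],[2.1,-0.2,0,0,0],[3.2,-0.35,0,0,0],[4.3,-0.5,0,0,0],[5.4,-0.6,0,0,0],[6.5,-0.7,0,0,0],[7.6,-0.85,0,0,0],[8.88,-1,0,0,0],[8.88,-1,0,0,0],[8.88,-1,0,0,0]],
  ],
)

```text
time: 12.0
tool_pos: [0.6051, 0.3686, 0.4323]
ee_rot: [-3.137, 0.004, 1.494]
wrist_force: [0.4, -1.1, 0.2]
width: 0.0938
finger_force: 0.0
```

apply_moves(
  moves=[
    [[0,0,0,0,0],[0,0,0,0,0]],
  ],
)

```text
time: 12.25
tool_pos: [0.6053, 0.3669, 0.4359]
ee_rot: [3.141, 0.0, 1.491]
wrist_force: [-0.3, -0.4, -0.4]
width: 0.0941
finger_force: 0.0
```

apply_moves(
  moves=[
    [[0.03,0,1,0,0],[0.03,0,2,0,0],[0.03,0,3,0,0],[0.03,0,3.7,0,0],[0.03,0,4.2,0,0],[0.03,0,4.38,0,0],[0.03,0,4.38,0,0],[0.03,0,4.38,0,0.2],[0.03,0,4.38,0,0.4],[0.03,0,4.38,0,0.5]],
  ],
)

```text
time: 13.5
tool_pos: [0.6051, 0.3701, 0.2177]
ee_rot: [3.14, -0.001, 1.494]
wrist_force: [-0.3, -0.2, -0.5]
width: 0.0675
finger_force: 0.0
```

apply_moves(
  moves=[
    [[0,0,0,0,0.7],[0,0,0,0,0.7],[0,0,0,0,0.7],[0,0,0,0,0.7]],
  ],
)

```text
time: 14.0
tool_pos: [0.605, 0.37, 0.2166]
ee_rot: [-3.142, 0.0, 1.493]
wrist_force: [0.3, 0.3, 0.7]
width: 0.0448
finger_force: 30.0
```

```bash
python3 plan.py .6053,.3682,.217,85.5 .630,.0435,.217,85.6
```

```text
[-6.44  1.   -0.   -0.01]
```

apply_moves(
  moves=[
    [[0,0,-1,0,0.7],[0,0,-2,0,0.7],[-0.9,0.15,-2.6,0,0.7],[-2,0.3,-2.6,0,0.7],[-3.1,0.45,-2.6,0,0.7],[-4.2,0.6,-2.6,0,0.7],[-5.3,0.8,-2.6,0,0.7],[-6.45,1,-2.6,0,0.7],[-6.45,1,-2.6,0,0.7],[-6.45,1,-2.6,0,0.7]],
  ],
)

```text
time: 15.25
tool_pos: [0.6299, 0.0447, 0.3462]
ee_rot: [-3.141, -0.001, 1.493]
wrist_force: [0.1, -1.0, -1.4]
width: 0.045
finger_force: 30.0
```

apply_moves(
  moves=[
    [[0,0,0,0,0.7],[0,0,0,0,0.7]],
  ],
)

```text
time: 15.5
tool_pos: [0.6298, 0.0461, 0.3466]
ee_rot: [-3.141, -0.0, 1.496]
wrist_force: [-0.6, 0.1, -1.4]
width: 0.0448
finger_force: 30.0
```

apply_moves(
  moves=[
    [[0,0,0.8,0,0.7],[0,0,1.5,0,0.7],[0,0,2.1,0,0.7],[0,0,2.4,0,0.7],[0,0,2.49,0,0.7],[0,0,2.49,0,0.7],[0,0,2.49,0,0.7]],
  ],
)

```text
time: 16.38
tool_pos: [0.6305, 0.0446, 0.2239]
ee_rot: [3.138, -0.0, 1.494]
wrist_force: [-0.5, 1.0, -0.6]
width: 0.045
finger_force: 30.0
```

apply_moves(
  moves=[
    [[0,0,0,0,0.4],[0,0,0,0,0.25],[0,0,0,0,0.25],[0,0,-1,0,0.25],[0,0,-2,0,0.25],[0,0,-3,0,0.2],[0,0,-4,0,0],[0,0,-4.3,0,0],[0.5,-3,-4.3,0,0],[0.5,-3,-4.3,0,0]],
  ],
)

```text
time: 17.62
tool_pos: [0.5079, 0.0747, 0.4344]
ee_rot: [-3.137, 0.0, 1.493]
wrist_force: [0.6, 0.6, 1.6]
width: 0.0939
finger_force: 0.0
```

```bash
python3 - <<'E'
from h import *
s=snap('scene','s3');t=snap('top','t3')
print(telemetry.get_obs()['tool_pos'])
B,H=np.load('fit.npy')
a=cv2.resize(cv2.imread('pics/s3.png')[190:290,235:345],None,fx=5,fy=5,interpolation=2)
b=cv2.resize(cv2.imread('pics/t3.png')[145:215,305:405],None,fx=4,fy=4,interpolation=2)
o=np.zeros((500,960,3),np.uint8);o[:500,:550]=a;o[:280,550:950]=b;o=o[:,:950];cv2.imwrite('pics/c6.png',cv2.resize(o,(790,416)))
E
```

```text
[0.50381408 0.07579654 0.43410596]
```

View pics/c6.png

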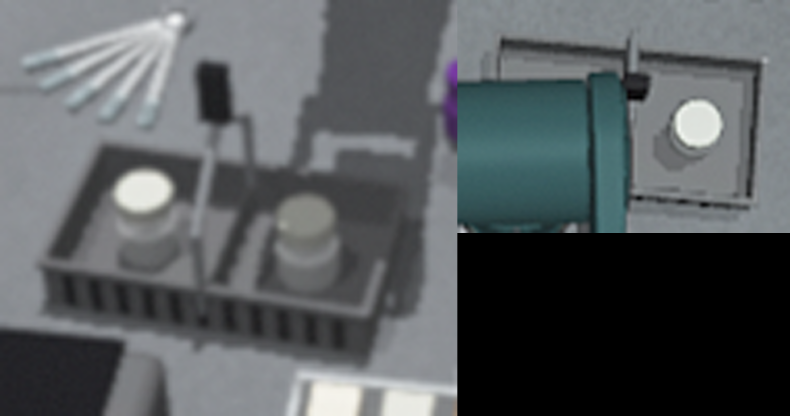

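Both jars are upright, one in each half: crop (144,215) and (305,245). Now I grasp the handle grip at about (0.6262, −0.0167).

```bash
python3 plan.py .5038,.0758,.434,85.6 .6262,-.0167,.434,85.6 .6262,-.0167,.356,85.6;  python3 plan.py .6262,-.0167,.356,85.6  .4906,-.2043,.506,97.7
```

```text
[-1.66  2.58 -0.   -0.  ]
[-1.66  2.58  1.56 -0.  ]
[-3.95 -2.42 -3.   -1.21]
```

apply_moves(
  moves=[
    [[-0.8,1.1,0,0,0],[-1.66,2.58,0,0,0],[-1.66,2.58,0,0,0],[-1.66,2.58,0,0,0],[-1.66,2.58,0,0,0],[-1.66,2.58,0,0,0]],
  ],
)

```text
time: 18.48
tool_pos: [0.6301, -0.0172, 0.4376]
ee_rot: [3.141, -0.0, 1.495]
wrist_force: [0.0, -0.1, 0.2]
width: 0.0941
finger_force: 0.0
```

apply_moves(
  moves=[
    [[0,-0.07,0.5,0,0],[0,-0.07,1.1,0,0],[0,-0.07,1.5,0,0],[0,-0.07,1.6,0,0.2],[0,-0.07,1.6,0,0.5],[0,-0.07,1.6,0,0.7],[0,-0.07,1.6,0,0.8],[0,-0.07,1.6,0,0.85],[0,-0.07,1.6,0,0.85]],
  ],
)

```text
time: 19.6
tool_pos: [0.6274, -0.0179, 0.3573]
ee_rot: [3.141, 0.0, 1.493]
wrist_force: [0.2, -0.3, 0.4]
width: 0.0376
finger_force: 0.0
```

apply_moves(
  moves=[
    [[0,0,0,0,0.9],[0,0,0,0,0.95],[0,0,0,0,1],[0,0,0,0,1],[0,0,0,0,1]],
  ],
)

```text
time: 20.23
tool_pos: [0.6274, -0.0178, 0.357]
ee_rot: [3.141, 0.0, 1.494]
wrist_force: [1.6, 0.5, -0.7]
width: 0.0139
finger_force: 30.0
```

apply_moves(
  moves=[
    [[0,0,-0.1,0,1],[0,0,-0.3,0,1],[0,0,-0.6,0,1],[0,0,-1,0,1],[0,0,-1.5,0,1],[0,0,-2,0,1],[0,0,-2.5,0,1],[0,0,-2.8,0,1],[0,0,-3,0,1],[0,0,-3,0,1]],
  ],
)

```text
time: 21.48
tool_pos: [0.6273, -0.0178, 0.5078]
ee_rot: [3.14, 0.0, 1.494]
wrist_force: [-0.5, -0.3, -4.8]
width: 0.0138
finger_force: 30.0
```

apply_moves(
  moves=[
    [[-0.2,-0.1,0,-0.1,1],[-0.6,-0.35,0,-0.2,1],[-1.1,-0.65,0,-0.35,1],[-1.6,-1,0,-0.5,1],[-2.1,-1.3,0,-0.65,1],[-2.6,-1.6,0,-0.8,1],[-3.1,-1.9,0,-0.95,1],[-3.5,-2.15,0,-1.1,1],[-3.8,-2.35,0,-1.21,1],[-3.9,-2.42,0,-1.21,1]],
  ],
)

```text
time: 22.72
tool_pos: [0.4906, -0.2039, 0.5063]
ee_rot: [-3.14, -0.001, 1.703]
wrist_force: [0.0, 0.7, -3.4]
width: 0.0142
finger_force: 30.0
```

apply_moves(
  moves=[
    [[0,0,0,0,1],[0,0,0,0,1],[0,0,0,0,1],[0,0,0,0,1]],
  ],
)

```text
time: 23.22
tool_pos: [0.4919, -0.2025, 0.5071]
ee_rot: [-3.142, -0.0, 1.706]
wrist_force: [0.2, -1.0, -4.6]
width: 0.0138
finger_force: 30.0
```

```bash
python3 - <<'E'
from h import *
s=snap('scene','s4');t=snap('top','t4')
o=telemetry.get_obs();print(o['tool_pos'],np.degrees(o['ee_rot']),o['wrist_force'],o['wrist_torque'])
a=cv2.resize(cv2.imread('pics/s4.png')[110:260,130:330],None,fx=4,fy=4,interpolation=2)
cv2.imwrite('pics/c7.png',a)
b=cv2.resize(cv2.imread('pics/t4.png')[150:250,340:540],None,fx=4,fy=4,interpolation=2)
cv2.imwrite('pics/c8.png',b)
E
```

```text
[ 0.49179309 -0.20263528  0.50717315] [1.79998188e+02 4.22031818e-03 9.77014595e+01] [ 0.30097068  0.58079155 -3.64548612] [-0.07177108 -0.06377591  0.00973127]
```

View pics/c7.png

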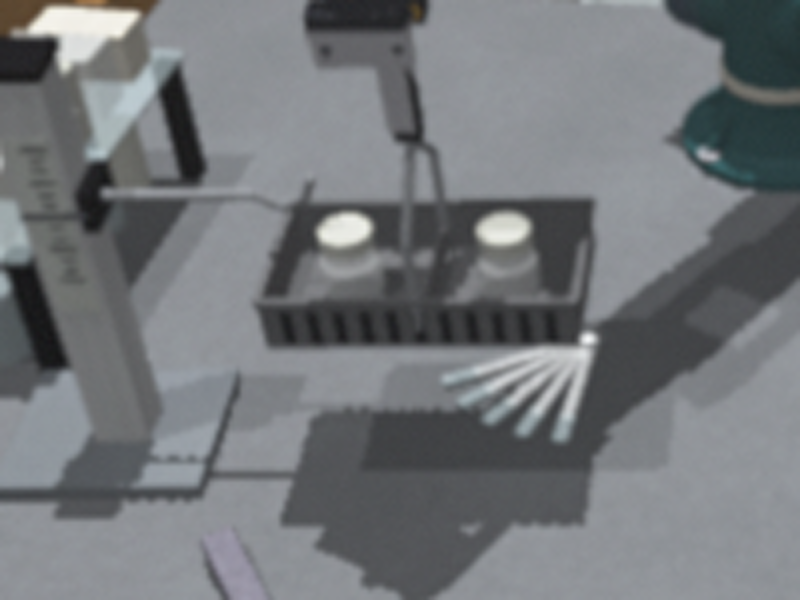

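Crop of the scene view: the basket is level with both jars in it, the peak is at crop (420,140) → (235,145), and the hook tip is at crop (310,182) → (207.5,155.5). I check this against the robot's own pose.

```bash
python3 - <<'E'
from h import *
s=load('s4');t=load('t4');B,H=np.load('fit.npy')
print('peak pred px', proj(s,[.4918,-.2026,.295]), proj(t,[.4918,-.2026,.295]))
y=np.radians(7.7);c,d=np.cos(y),np.sin(y)
for X in [(.065,.12,.045),(.065,-.12,.045),(-.065,-.12,.045),(-.065,.12,.045)]:
    q=np.array([.4918+c*X[0]-d*X[1],-.2026+d*X[0]+c*X[1],.151+X[2]]); p=proj(s,q)[0]; print('rim crop px',((p+.5-[130,110])*4).round())
# hook from scene only and top only
print('tip top/scene', atz(t,(469.2,216.4),.26), atz(s,(207.6,155.7),.26), 'seat scene',atz(s,(202,162),.235))
# jars in basket: lids scene, z = .151+.003+.058
for p in((345,231),(503,230)):
    w=atz(s,(p[0]/4+130-.5,p[1]/4+110-.5),.212)-[.4918,-.2026,0]; print('jar in basket',c*w[0]+d*w[1],-d*w[0]+c*w[1])
E
```

```text
peak pred px [[231.03434438 144.52275046]] [[439.30138156 217.45135486]]
rim crop px [571. 299.]
rim crop px [251. 300.]
rim crop px [288. 200.]
rim crop px [587. 199.]
tip top/scene [ 0.4996603  -0.28426829  0.26      ] [ 0.50837138 -0.27551162  0.26      ] seat scene [ 0.50843164 -0.29776534  0.235     ]
jar in basket -0.0006830071498676914 -0.05925632393938921
jar in basket -0.0010849440031630297 0.06254133565434153
```

Scene and top differ by a common bias, but the peak-to-seat offset agrees: about 104 mm along the hook and about 0 across. I move in over the tip, then start lowering.

apply_moves(
  moves=[
    [[-0.2,0,0,0,1],[-0.5,0,0,0,1],[-0.9,-0.01,0,0,1],[-1.3,-0.02,0,0,1],[-1.7,-0.03,0,0,1],[-1.95,-0.03,0,0,1],[-2.1,-0.03,0,0,1],[-2.1,-0.03,0,0,1],[-2.1,-0.03,0,0,1],[-2.1,-0.03,0,0,1]],
  ],
)

```text
time: 24.58
tool_pos: [0.5041, -0.3065, 0.5075]
ee_rot: [3.141, 0.0, 1.706]
wrist_force: [0.3, 0.0, -4.4]
width: 0.0135
finger_force: 30.0
```

apply_moves(
  moves=[
    [[0,0,0.1,0,1],[0,0,0.3,0,1],[0,0,0.5,0,1],[0,0,0.7,0,1],[0,0,0.85,0,1],[0,0,0.9,0,1],[0,0,0.9,0,1],[0,0,0.9,0,1],[0,0,0.9,0,1]],
  ],
)

```text
time: 25.7
tool_pos: [0.5041, -0.3072, 0.4627]
ee_rot: [3.141, 0.001, 1.705]
wrist_force: [0.7, 0.0, -3.9]
width: 0.0136
finger_force: 30.0
```

```bash
python3 - <<'E'
from h import *
s=snap('scene','s5');t=snap('top','t5')
o=telemetry.get_obs();print(o['time'],o['tool_pos'],np.degrees(o['ee_rot']),o['wrist_force'],o['wrist_torque'])
a=cv2.resize(cv2.imread('pics/s5.png')[110:210,140:260],None,fx=5,fy=5,interpolation=2)
cv2.imwrite('pics/c9.png',a)
E
```

```text
25.8 [ 0.5041483  -0.30713658  0.46255353] [1.79973435e+02 3.20510388e-02 9.76728645e+01] [ 0.76747872 -0.69159391 -5.40692989] [-0.04451631 -0.11788625  0.00549791]
```

View pics/c9.png

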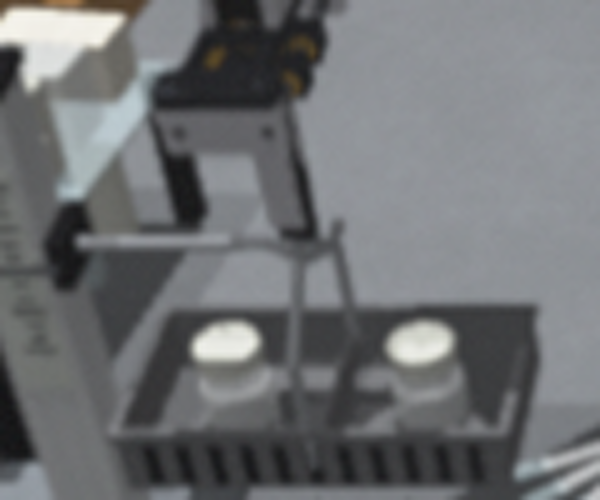

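The peak (crop (313,237)) is just above the seat (crop (308,255)), inside the upturned tip (340,225). I lower slowly and watch the wrist force.

apply_moves(
  moves=[
    [[0,0,0.05,0,1],[0,0,0.1,0,1],[0,0,0.15,0,1],[0,0,0.2,0,1],[0,0,0.25,0,1],[0,0,0.3,0,1],[0,0,0.35,0,1],[0,0,0.4,0,1],[0,0,0.4,0,1]],
  ],
)

```text
time: 26.92
tool_pos: [0.5042, -0.3072, 0.4422]
ee_rot: [3.141, 0.0, 1.705]
wrist_force: [-1.4, -0.1, -2.1]
width: 0.0138
finger_force: 30.0
```

apply_moves(
  moves=[
    [[0,0,0,0,1],[0,0,0,0,1]],
  ],
)

```text
time: 27.18
tool_pos: [0.5041, -0.3072, 0.4424]
ee_rot: [3.141, 0.0, 1.705]
wrist_force: [-0.3, 0.5, -1.2]
width: 0.0137
finger_force: 30.0
```

apply_moves(
  moves=[
    [[0,0,0.03,0,1],[0,0,0.06,0,1],[0,0,0.09,0,1],[0,0,0.12,0,1],[0,0,0.12,0,1],[0,0,0.12,0,1]],
  ],
)

```text
time: 27.92
tool_pos: [0.5042, -0.3072, 0.4363]
ee_rot: [3.141, 0.0, 1.705]
wrist_force: [-1.1, 0.0, -0.2]
width: 0.0137
finger_force: 30.0
```

```bash
cat > fz.py <<'E'
from h import *
F=[]
for i in range(14):
    snapshot('top'); o=telemetry.get_obs(); F.append(np.r_[o['wrist_force'],o['wrist_torque']])
print(o['time'],o['tool_pos'],np.mean(F,0).round(3),np.std(F,0).round(2),o['width'])
E
python3 fz.py
```

```text
28.625 [ 0.50415176 -0.30714811  0.43621795] [ 0.045  0.353 -0.567  0.026 -0.145  0.001] [0.32 0.47 0.42 0.03 0.03 0.02] 0.013867769669126458
```

apply_moves(
  moves=[
    [[0,0,0.03,0,1],[0,0,0.06,0,1],[0,0,0.08,0,1],[0,0,0.08,0,1],[0,0,0.08,0,1]],
  ],
)

```text
time: 29.25
tool_pos: [0.5042, -0.3071, 0.4323]
ee_rot: [3.141, 0.0, 1.705]
wrist_force: [1.3, 0.7, -0.1]
width: 0.0138
finger_force: 30.0
```

```bash
python3 fz.py
```

```text
29.95 [ 0.50416859 -0.30713834  0.43222019] [ 0.188  0.142 -0.306  0.003 -0.178 -0.007] [0.41 0.46 0.35 0.02 0.02 0.04] 0.013800645078567889
```

apply_moves(
  moves=[
    [[0,0,0.02,0,1],[0,0,0.02,0,1],[0,0,0.02,0,0.95],[0,0,0.02,0,0.9],[0,0,0.02,0,0.85],[0,0,0.02,0,0.8],[0,0,0.02,0,0.7],[0,0,0.02,0,0.6],[0,0,0.02,0,0.4],[0,0,0.02,0,0.2]],
  ],
)

```text
time: 31.2
tool_pos: [0.5041, -0.3071, 0.4312]
ee_rot: [3.142, 0.0, 1.705]
wrist_force: [0.0, -0.7, 0.3]
width: 0.0543
finger_force: 0.0
```

apply_moves(
  moves=[
    [[0,0,0,0,0],[0,0,0,0,0],[0,0,0,0,0],[0,0,0,0,0],[0,0,-0.3,0,0],[0,0,-0.8,0,0],[0,0,-1.4,0,0],[0,0,-2,0,0],[0,0,-2.4,0,0],[0,0,-2.4,0,0]],
  ],
)

```text
time: 32.45
tool_pos: [0.5037, -0.3068, 0.5545]
ee_rot: [3.137, 0.004, 1.705]
wrist_force: [0.0, -0.1, 0.0]
width: 0.0941
finger_force: 0.0
```

```bash
python3 - <<'E'
from h import *
import time
print(telemetry.get_obs()['tool_pos'],telemetry.get_obs()['width'])
g=[]
for i in range(24):
    s=snapshot('scene'); g.append(cv2.cvtColor(s['image'],cv2.COLOR_RGB2GRAY)[150:250,150:270].astype(np.float32))
cv2.imwrite('pics/s6.png',s['image'][:,:,::-1]);pickle.dump(s,open('pics/s6.pkl','wb'));snap('top','t6')
for i in range(0,23,2): print(np.round(cv2.phaseCorrelate(g[i],g[-1])[0],2),np.abs(g[i]-g[-1]).mean().round(2))
# lid positions
im=s['image'].astype(int);m=(im[150:250,150:270].min(2)>180).astype(np.uint8)
n,l,st,c=cv2.connectedComponentsWithStats(m)
for k in range(1,n):
    if st[k,4]>30: print('lid',c[k]+[150,150],st[k])
E
```

```text
[ 0.50373187 -0.30682013  0.55453648] 0.09406081655497005
[0.   0.04] 0.91
[-0.02  0.03] 0.79
[0.03 0.03] 0.83
[0.03 0.03] 0.84
[0.01 0.04] 0.82
[0.01 0.05] 0.8
[-0.    0.02] 0.8
[0.01 0.02] 0.79
[0.   0.04] 0.79
[0.02 0.04] 0.78
[-0.    0.02] 0.79
[-0.03  0.  ] 0.79
lid [186.0877193  185.85964912] [31 33 11  7 57]
```

```bash
python3 - <<'E'
from h import *
a=load('s5')['image'];b=load('s6')['image'];s=load('s6')
A,Bg=[cv2.cvtColor(i,cv2.COLOR_RGB2GRAY) for i in(a,b)]
y=np.radians(7.7);c,d=np.cos(y),np.sin(y)
def W(X,z): return np.array([.5041+c*X[0]-d*X[1],-.3072+d*X[0]+c*X[1],z+X[2]])
for n,X,r in(('lid+',(0,.06,.06),9),('lid-',(0,-.06,.06),9),('near+y',(.065,.115,.03),8),('near-y',(.065,-.115,.03),8),('mid near',(.065,0,.03),9)):
    p=proj(s,W(X,.1055))[0]+([2,0]); u,v=np.round(p).astype(int); T=A[v-r:v+r+1,u-r:u+r+1]
    S=Bg[v-r-12:v+r+29,u-r-12:u+r+13]; R=cv2.matchTemplate(S,T,cv2.TM_CCOEFF_NORMED); _,mx,_,l=cv2.minMaxLoc(R)
    J=(proj(s,W(X,.1055-.03))-proj(s,W(X,.1055)))[0]
    print(n,'shift px',np.array(l)-12,'score',round(mx,2),'px per 30mm down',J.round(1))
E
```

```text
lid+ shift px [0 8] score 0.82 px per 30mm down [1.5 7.5]
lid- shift px [1 8] score 0.97 px per 30mm down [1.9 7.5]
near+y shift px [1 7] score 0.78 px per 30mm down [1.3 7.4]
near-y shift px [1 8] score 0.94 px per 30mm down [2.2 7.4]
mid near shift px [-12  24] score 0.79 px per 30mm down [1.8 7.4]
```

The basket hangs about 31 mm lower than in the last picture, as expected. It is level to within about 1 px across its length and still, and the gripper is clear. I'm handing in.

```bash
python3 -c "
from bench import ticket;print(ticket.close_job())"
```

```text
the job is handed in; nothing more can be done
None
```

The job is handed in: both jars stand upright, one in each half of the basket, which hangs from the hook level and still (hook dipped about 24 mm by my estimate) with the gripper clear; no verdict came back, and my first grasp of one jar missed and moved it about 2 mm before I redid it.

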